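# Find the balance slab's rocking corner and shim it

### The arm

A 7-joint arm with a two-finger parallel gripper is mounted at the origin on a cart in front of the work surface, level with it; the furniture and walls round the work are solid. World frame = base frame: x ahead of the robot, y to its left, z up, the work surface at z = 0. Lengths are in m, angles in rad, forces in N, time in s.
With the tool pointing down it reaches from about 0.4 to 0.85 m from the base axis. Payload 4.5 kg.
Tool frame: the origin (TCP) lies at the very end of the fingers, on their centre line; the grasp point (between the pads) lies 19 mm behind it; z points along the fingers, y is the line along which they close (so a half turn about z gives the same grasp; the last joint's range is limited). The gripper opens to 88 mm and grips with 3 to 60 N. Pads are 18 mm wide; open, the fingers measure 123 mm over their backs; the gripper's body (75 mm by 187 mm) begins 45 mm behind the grasp point.
Start: joints at [1.279, 0.689, -0.195, 1.565, 0.157, 0.902, -0.215], TCP at [0.2, -0.592, 0.239] pointing down, gripper open.
Joint ranges: [-3.01, 3.01], [-0.46, 2.08], [-1.47, 1.51], [0.13, 2.56], [-1, 4.14], [0.04, 2.09], [-2.66, 2.66]. Speed limits (rad/s): [2.57, 2.57, 3.14, 3.14, 3.14, 3.14, 3.14].

### API

Orientations are given as a unit quaternion [x, y, z, w].
In Python, from plant import r, eyes, nets gives the robot as it stands.
- The arm moves only by the shell command python3 -m pendant 'ROWS' [FORCE]. ROWS is JSON, a list of rows, each an object of numbers: "claw": the opening, from 0 (shut) to 1 (fully open); "dx", "dy", "dz": the shift along the world's x, y, z in mm; "twist": the turn about the world's z in rad. In form: [{"claw": .., "dx": .., "dy": .., "dz": .., "twist": ..}, ...]. A call has 1 to 8 rows; each row is the pose to reach, as a shift and turn from the pose commanded when the call began; what a row does not reach only later rows make up. A row lasts 1/10 s, in which the tool goes at most 50 mm and 8.59 degrees, less where a joint would pass 70% of its speed; a pose out of reach is approached as far as the arm can. A call with a gripper value outside its range is refused whole. The fingers move at their own pace and stop on an object; FORCE is the grip in N (left out, the last holds). Time passes only in rows, so rows that repeat a pose let the fingers close. It gives the time, the measured TCP pose, the force, the opening and the grip force at its end, in the units of the state.
- r.get_state(): the state, without advancing time (a new reading comes with each control period).
- eyes.snapshot(name): name is "side" or "top" or "wrist"; returns (picture, depth): 480x640x3 uint8, blue, green, red; 480x640 float32, m along the optical axis (not along the pixel's ray), 0 where there is no reading.
- eyes.camera_info(name): a dict with "K" (3x3 intrinsics, pixels), "world_to_cam" (4x4, takes a point from world to camera coordinates); the wrist camera has in their place "T_tool_cam" (4x4, takes a point from camera to tool coordinates, whose origin is the TCP and whose axes are the flange's). Camera axes: x right, y down, z forward; pixel columns grow to the right and rows downward; lengths in m; the calibration is good to about 2 mm. A picture is of the moment at which its call begins: read the wrist's pose just before it. camera_info takes no time and is no camera call.
- r.finish_job(): hands the job in; it is judged then, once.
Trained networks look in the newest picture that a camera, given by its name, has taken for a name from the list of things; names that differ only in an ending like _2 or _b are one class to them, and where a whole thing is asked for, a point or a joint stands for the part that bears it (a point fixed in the world has none). Each returns a list of dicts, best first, with "confidence" (0 to 1); they miss things now and then, are a little off and sometimes report something else, mostly with a low value. They report only what shows in the picture. A call takes as long as a camera call.
- nets.spot_in(camera, query): "box" ([left, top, width, height] as shares, 0 to 1, of the picture: columns of its width, rows of its height, round what is visible of it).
- nets.place_of(camera, query): "position" ([column, row] as shares, 0 to 1, of the picture: columns of its width, rows of its height: a listed point, or the origin of a listed thing).
The state is a dict: "clock": time; "q": joint angles; "qd": joint speeds; "joint_torque": joint torques, N m; "tool_pos": TCP position; "eef_rot": TCP orientation; "contact_force": force on the tool from outside, world axes, zero at the start; "moment": the same for the moment, N m; "opening": opening from 0.0 (shut) to 1.0 (fully open); "finger_force": force on a finger pad.
Only numpy, scipy, OpenCV 4.12 (cv2) and the standard library are available. Lean on these libraries where they do the work, as an engineer would, in place of code of your own. Each camera call takes 0.05 s, during which the arm holds its last target. There are 200 camera calls.

### The job

The stone slab under the balance rocks because one of its four corners sits on a pad gone soft: press down firmly on the slab's corners, one after another, until you find the one that sinks, then press that corner's yellow shim lever down flat and leave the other three levers standing. Finish by pressing firmly on that same corner again, and keep leaning on it as your program ends, to show that it no longer gives. Only press with the fingertips: lift or carry nothing, do not shove the slab about, keep off the balance and do not disturb the things standing round it.

Things in the scene. Friction and masses are not known exactly. Their poses are not given: they have to be found in the camera images.
- slab: dark stone slab, 210 x 210 x 20 mm, top 44 mm above the counter, about 3.7 kg with the balance; stands loose on four steel feet, each on a black rubber pad 38 mm wide, 10 mm high. One pad, at a different corner each time and looking like the others, is soft. Origin: below the slab's centre at counter level; x points front (balance's display, robot's side) to rear, y left, z up
- balance: compact laboratory balance fixed in the middle of the slab: light grey housing, centred, 148 (front to rear) x 92 mm, 43 mm high to its round steel pan. Origin on the slab's top, 12 mm in front of the slab's centre. Not to be touched
- corner_fl (a point): front left corner of the slab: the point on its top above the foot, amid a 46 mm steel corner plate; 25 mm from the edges, 34 mm from the balance, 44 mm above the counter. Leaned on, a firm corner sinks less than 1 mm; the soft one gives from about 4 N, stops 5 mm down at about 8 N (the opposite corner lifts), and springs back
- corner_fr (a point): front right corner of the slab: the point on its top above the foot, amid a 46 mm steel corner plate; 25 mm from the edges, 34 mm from the balance, 44 mm above the counter. Leaned on, a firm corner sinks less than 1 mm; the soft one gives from about 4 N, stops 5 mm down at about 8 N (the opposite corner lifts), and springs back
- corner_rl (a point): rear left corner of the slab: the point on its top above the foot, amid a 46 mm steel corner plate; 25 mm from the edges, 34 mm from the balance, 44 mm above the counter. Leaned on, a firm corner sinks less than 1 mm; the soft one gives from about 4 N, stops 5 mm down at about 8 N (the opposite corner lifts), and springs back
- corner_rr (a point): rear right corner of the slab: the point on its top above the foot, amid a 46 mm steel corner plate; 25 mm from the edges, 34 mm from the balance, 44 mm above the counter. Leaned on, a firm corner sinks less than 1 mm; the soft one gives from about 4 N, stops 5 mm down at about 8 N (the opposite corner lifts), and springs back
- tab_fl (a point): spot to press on the front left corner's yellow shim lever: its upper face, 8 mm from the free end. Lever 22 mm wide, 5 thick, reaching 58 mm out from its hinge, which is at x -80, y +112 mm in the slab's frame, 40 mm above the counter; it points left and up. This spot is 50 mm out from the hinge and sinks straight down from 52 mm above the counter to 29 mm when flat
- tab_fr (a point): spot to press on the front right corner's yellow shim lever: its upper face, 8 mm from the free end. Lever 22 mm wide, 5 thick, reaching 58 mm out from its hinge, which is at x -80, y -112 mm in the slab's frame, 40 mm above the counter; it points right and up. This spot is 50 mm out from the hinge and sinks straight down from 52 mm above the counter to 29 mm when flat
- tab_rl (a point): spot to press on the rear left corner's yellow shim lever: its upper face, 8 mm from the free end. Lever 22 mm wide, 5 thick, reaching 58 mm out from its hinge, which is at x +80, y +112 mm in the slab's frame, 40 mm above the counter; it points left and up. This spot is 50 mm out from the hinge and sinks straight down from 52 mm above the counter to 29 mm when flat
- tab_rr (a point): spot to press on the rear right corner's yellow shim lever: its upper face, 8 mm from the free end. Lever 22 mm wide, 5 thick, reaching 58 mm out from its hinge, which is at x +80, y -112 mm in the slab's frame, 40 mm above the counter; it points right and up. This spot is 50 mm out from the hinge and sinks straight down from 52 mm above the counter to 29 mm when flat
- shim_fl (a joint): angle of the front left shim lever, rad: 0 standing up 26 degrees (start), 0.45 flat (level, end stop). Pressing it down (6 to 15 N at the tab) drives that corner's foot 5 mm farther down; stiff, it stays where left (flat, it bears a 25 N lean). Over the soft pad this takes up the slack; over a firm pad it would jack the corner up 5 mm
- shim_fr (a joint): angle of the front right shim lever, rad: 0 standing up 26 degrees (start), 0.45 flat (level, end stop). Pressing it down (6 to 15 N at the tab) drives that corner's foot 5 mm farther down; stiff, it stays where left (flat, it bears a 25 N lean). Over the soft pad this takes up the slack; over a firm pad it would jack the corner up 5 mm
- shim_rl (a joint): angle of the rear left shim lever, rad: 0 standing up 26 degrees (start), 0.45 flat (level, end stop). Pressing it down (6 to 15 N at the tab) drives that corner's foot 5 mm farther down; stiff, it stays where left (flat, it bears a 25 N lean). Over the soft pad this takes up the slack; over a firm pad it would jack the corner up 5 mm
- shim_rr (a joint): angle of the rear right shim lever, rad: 0 standing up 26 degrees (start), 0.45 flat (level, end stop). Pressing it down (6 to 15 N at the tab) drives that corner's foot 5 mm farther down; stiff, it stays where left (flat, it bears a 25 N lean). Over the soft pad this takes up the slack; over a firm pad it would jack the corner up 5 mm
- tin: small grey steel tin, 32 mm across, 33 mm high, loose, in front of the slab; a bystander; origin at the middle of its underside
- tweezers: steel forceps lying on the counter, 125 mm long, 9 mm high, loose, in front of the slab; a bystander; origin at the middle of its underside
- cup: sample cup with a green lid, 48 mm across, 66 mm high, loose, left of the slab; a bystander; origin at the middle of its underside
- jar: small jar with a white cap, 36 mm across, 79 mm high, loose, right of the slab; a bystander; origin at the middle of its underside

How it is judged:
On the way, in this order (a step that is already met when the one before it is completed fails the run):
1. with all four levers still up, the soft corner of the slab is pressed by the fingers and sinks at least 2.5 mm (((height (world z) of corner_fl below 0.0415 m and horizontal distance between the grasp point and corner_fl below 0.045 m) or (height (world z) of corner_fr below 0.0415 m and horizontal distance between the grasp point and corner_fr below 0.045 m) or (height (world z) of corner_rl below 0.0415 m and horizontal distance between the grasp point and corner_rl below 0.045 m) or (height (world z) of corner_rr below 0.0415 m and horizontal distance between the grasp point and corner_rr below 0.045 m)) and contact force between slab_c0 and the fingers above 2 N and value of joint each of shim_fl, shim_fr, shim_rl, shim_rr below 0.1 rad), for 0.05 s.
2. only the soft corner's lever is flat (over 0.38 rad; the others under 0.1), the fingers are off the slab's top and all its corners stand level within 2.5 mm (((value of joint shim_fl above 0.38 rad and value of joint each of shim_fr, shim_rl, shim_rr below 0.1 rad) or (value of joint shim_fr above 0.38 rad and value of joint each of shim_fl, shim_rl, shim_rr below 0.1 rad) or (value of joint shim_rl above 0.38 rad and value of joint each of shim_fl, shim_fr, shim_rr below 0.1 rad) or (value of joint shim_rr above 0.38 rad and value of joint each of shim_fl, shim_fr, shim_rl below 0.1 rad)) and contact force between slab_c0 and the fingers below 0.5 N and height (world z) of corner_fl between 0.0415 and 0.0465 m and height (world z) of corner_fr between 0.0415 and 0.0465 m and height (world z) of corner_rl between 0.0415 and 0.0465 m and height (world z) of corner_rr between 0.0415 and 0.0465 m), for 0.1 s.
At the end, for the whole second after the job is handed in: The soft corner's lever is flat (over 0.38 of 0.45 rad) and the other three still up (under 0.1 rad); the fingers lean on that same corner, within 40 mm of its middle, with 3 to 40 N; and yet all four corners of the slab's top stand level, 42 to 46.5 mm above the counter, with the slab at rest (((value of joint shim_fl above 0.38 rad and value of joint each of shim_fr, shim_rl, shim_rr below 0.1 rad and horizontal distance between the grasp point and corner_fl below 0.04 m) or (value of joint shim_fr above 0.38 rad and value of joint each of shim_fl, shim_rl, shim_rr below 0.1 rad and horizontal distance between the grasp point and corner_fr below 0.04 m) or (value of joint shim_rl above 0.38 rad and value of joint each of shim_fl, shim_fr, shim_rr below 0.1 rad and horizontal distance between the grasp point and corner_rl below 0.04 m) or (value of joint shim_rr above 0.38 rad and value of joint each of shim_fl, shim_fr, shim_rl below 0.1 rad and horizontal distance between the grasp point and corner_rr below 0.04 m)) and contact force between slab_c0 and the fingers between 3 and 40 N and height (world z) of corner_fl between 0.042 and 0.0465 m and height (world z) of corner_fr between 0.042 and 0.0465 m and height (world z) of corner_rl between 0.042 and 0.0465 m and height (world z) of corner_rr between 0.042 and 0.0465 m and linear speed of slab below 0.02 m/s); the arm keeps its last pose, push and grip.
It fails at once if the slab is lifted over 15 mm or shoved over 40 mm (height (world z) of slab above 0.015 m or distance of slab from where it was at the start of the episode above 0.04 m).
It fails at once if the balance is touched (over 1 N) (contact force between balance and the fingers above 1 N or contact force between balance and the arm above 1 N).
It fails at once if a second shim lever is pressed (value of joint each of shim_fl, shim_fr above 0.2 rad or value of joint each of shim_fl, shim_rl above 0.2 rad or value of joint each of shim_fl, shim_rr above 0.2 rad or value of joint each of shim_fr, shim_rl above 0.2 rad or value of joint each of shim_fr, shim_rr above 0.2 rad or value of joint each of shim_rl, shim_rr above 0.2 rad).
It fails at once if a thing standing round the slab is gripped or pushed hard (over 8 N) (contact force between any of tin, tweezers, cup, jar and the fingers above 8 N).
It fails at once if a thing standing round the slab is moved more than 30 mm or lifted or tipped (distance of any of tin, tweezers, cup, jar from where it was at the start of the episode above 0.03 m or angle between any of tin, tweezers, cup, jar's own z axis and vertical above 0.5 rad).
It also fails if it takes over 54 s, if anything falls off the work surface, if the arm or the gripper's body presses on something with over 40 N, if the wrist force passes 120 N, or if a joint passes its speed limit or range.

## Working session

There is one attempt and no reset: what is moved stays moved. The work goes in short steps, Python scripts to look and compute and a shell command to move; the robot and the scene stay as the last step left them, time stands still between calls to the robot, and variables do not carry over. Pictures are saved under pics/ and viewed, at most 10 in all, crops included, and the job is handed in when it is done.

```bash
mkdir -p pics; cat > h.py <<'E'
from plant import r, eyes, nets
import numpy as np, cv2
def ray(cam,u,v,z):
    i=eyes.camera_info(cam);K=np.array(i["K"]);T=np.linalg.inv(np.array(i["world_to_cam"]))
    d=T[:3,:3]@np.linalg.solve(K,[u,v,1]);o=T[:3,3];return o+d*(z-o[2])/d[2]
E
python3 - <<'E'
from h import *
s=r.get_state();print(s["clock"],s["tool_pos"],s["eef_rot"],s["contact_force"],s["opening"])
for c in ("top","side"):
    p,d=eyes.snapshot(c);cv2.imwrite(f"pics/{c}0.png",p)
    for q,z in dict(corner_fl=.044,corner_fr=.044,corner_rl=.044,corner_rr=.044,tab_fl=.052,tab_fr=.052,tab_rl=.052,tab_rr=.052,cup=0,jar=0,tin=0,tweezers=0,slab=0).items():
        for o in nets.place_of(c,q)[:1]:
            u,v=o["position"][0]*640,o["position"][1]*480
            print(c,q,round(o["confidence"],2),round(u),round(v),ray(c,u,v,z).round(3))
E
```

```text
0.0 [ 0.19981144 -0.59150999  0.23790529] [ 9.86751041e-01  1.62239057e-01 -2.06882366e-04 -9.10208004e-04] [-0.56554076  0.4692042   0.36193811] 1.003598523927984
top corner_fl 0.61 306 293 [0.459 0.074 0.044]
top corner_fr 0.85 392 287 [ 0.473 -0.085  0.044]
top corner_rl 0.75 303 210 [0.617 0.083 0.044]
top corner_rr 0.62 382 204 [ 0.631 -0.069  0.044]
top tab_fl 0.55 259 294 [0.456 0.16  0.052]
top tab_rl 0.64 259 210 [0.614 0.166 0.052]
top tab_rr 0.83 426 199 [ 0.638 -0.151  0.052]
top cup 0.7 239 258 [0.53  0.208 0.   ]
top jar 0.6 458 241 [ 0.569 -0.222  0.   ]
top tin 0.75 372 331 [ 0.391 -0.052  0.   ]
top tweezers 0.47 314 337 [0.379 0.058 0.   ]
top slab 0.69 346 253 [ 0.543 -0.002  0.   ]
side corner_fl 0.7 274 258 [0.459 0.077 0.044]
side corner_fr 0.79 295 313 [ 0.474 -0.082  0.044]
side corner_rl 0.87 355 247 [0.609 0.085 0.044]
side corner_rr 0.91 390 298 [ 0.632 -0.074  0.044]
side tab_fl 0.6 269 228 [0.459 0.166 0.052]
side tab_fr 0.45 242 329 [ 0.389 -0.116  0.052]
side tab_rl 0.67 319 276 [ 0.528 -0.002  0.052]
side tab_rr 0.86 409 326 [ 0.639 -0.155  0.052]
side cup 0.71 303 232 [0.532 0.226 0.   ]
side jar 0.71 373 393 [ 0.567 -0.23   0.   ]
side tin 0.62 244 332 [ 0.392 -0.062  0.   ]
side tweezers 0.6 233 288 [0.382 0.061 0.   ]
side slab 0.58 328 297 [0.544 0.004 0.   ]
```

```bash
python3 - <<'E'
import cv2
a=cv2.imread("pics/top0.png")[150:370,200:500];cv2.imwrite("pics/t.png",cv2.resize(a,(780,572)))
E
```

```text
(no output)
```

View pics/t.png

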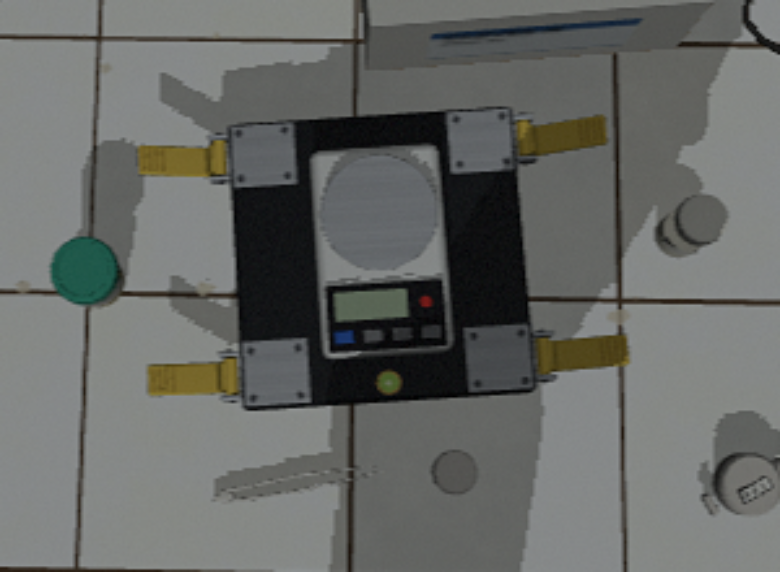

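The crop shows the slab yawed about 4°. The corner plates are at crop pixels (277,372) fl, (500,358) fr, (264,155) rl and (480,140) rr, which agrees with the networks. The fit gives centre (0.544, 0.001) and yaw 0.075. The tin, tweezers, cup and jar are all clear of the corners. First I'll move over the front right corner with the fingers shut.

```bash
python3 -m pendant '[{"claw":0,"dx":23,"dy":44,"dz":0,"twist":-0.1},{"claw":0,"dx":46,"dy":88,"dz":0,"twist":-0.25},{"claw":0,"dx":69,"dy":132,"dz":0,"twist":-0.25},{"claw":0,"dx":92,"dy":176,"dz":0,"twist":-0.25},{"claw":0,"dx":115,"dy":220,"dz":0,"twist":-0.25},{"claw":0,"dx":138,"dy":264,"dz":0,"twist":-0.25},{"claw":0,"dx":161,"dy":308,"dz":0,"twist":-0.25},{"claw":0,"dx":184,"dy":352,"dz":0,"twist":-0.25}]' 20
python3 -m pendant '[{"claw":0,"dx":23,"dy":44,"dz":0,"twist":0},{"claw":0,"dx":46,"dy":88,"dz":0,"twist":0},{"claw":0,"dx":69,"dy":132,"dz":0,"twist":0},{"claw":0,"dx":86,"dy":154,"dz":0,"twist":0},{"claw":0,"dx":86,"dy":154,"dz":0,"twist":0},{"claw":0,"dx":86,"dy":154,"dz":0,"twist":0}]'
```

```text
clock: 2.2
tool_pos: [0.385, -0.2384, 0.239]
eef_rot: [0.999, 0.038, 0.0, 0.0]
contact_force: [0.2, 0.3, 0.4]
opening: 0.296
finger_force: 0.0
clock: 2.8
tool_pos: [0.4701, -0.0859, 0.2387]
eef_rot: [0.999, 0.039, -0.0, 0.0]
contact_force: [0.4, 0.3, -0.1]
opening: 0.007
finger_force: 0.0
```

```bash
python3 -m pendant '[{"claw":0,"dx":0,"dy":0,"dz":-50,"twist":0},{"claw":0,"dx":0,"dy":0,"dz":-100,"twist":0},{"claw":0,"dx":0,"dy":0,"dz":-150,"twist":0},{"claw":0,"dx":0,"dy":0,"dz":-180,"twist":0},{"claw":0,"dx":0,"dy":0,"dz":-188,"twist":0},{"claw":0,"dx":0,"dy":0,"dz":-188,"twist":0},{"claw":0,"dx":0,"dy":0,"dz":-188,"twist":0}]'
python3 - <<'E'
from h import *
p,d=eyes.snapshot("side");cv2.imwrite("pics/s1.png",cv2.resize(p[180:400,190:470],(784,600)))
E
```

```text
clock: 3.5
tool_pos: [0.4706, -0.0871, 0.052]
eef_rot: [0.999, 0.037, 0.001, 0.0]
contact_force: [-0.2, 0.4, 0.9]
opening: 0.003
finger_force: 0.0
```

View pics/s1.png

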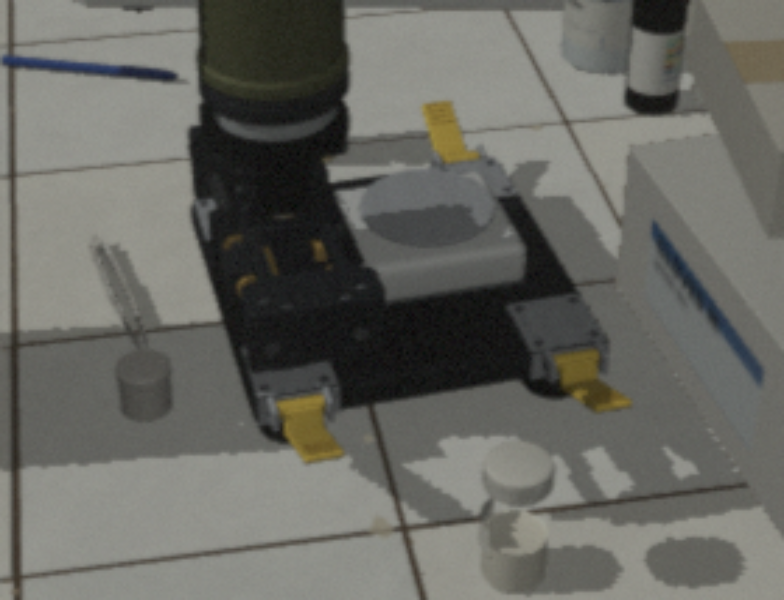

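The fingers are over the front right plate, around crop (300,370), clear of the balance. Pressing now.

```bash
python3 -m pendant '[{"claw":0,"dx":0,"dy":1,"dz":-6,"twist":0},{"claw":0,"dx":0,"dy":1,"dz":-9,"twist":0},{"claw":0,"dx":0,"dy":1,"dz":-12,"twist":0},{"claw":0,"dx":0,"dy":1,"dz":-15,"twist":0},{"claw":0,"dx":0,"dy":1,"dz":-15,"twist":0}]'
python3 - <<'E'
from h import *
p,d=eyes.snapshot("top")
for u in range(360,420,8): # box profile behind rr
  i=eyes.camera_info("top");K=np.array(i["K"]);T=np.linalg.inv(np.array(i["world_to_cam"]))
  print(u,[tuple((T@np.r_[np.linalg.solve(K,[u,v,1])*d[v,u],1])[[0,2]].round(3)) for v in range(150,186,4)])
E
```

```text
clock: 4.05
tool_pos: [0.4713, -0.0854, 0.0436]
eef_rot: [0.999, 0.038, 0.004, 0.001]
contact_force: [-9.7, 2.9, 87.3]
opening: 0.006
finger_force: 44.0
360 [(np.float64(0.713), np.float64(0.112)), (np.float64(0.706), np.float64(0.111)), (np.float64(0.699), np.float64(0.11)), (np.float64(0.698), np.float64(0.091)), (np.float64(0.698), np.float64(0.066)), (np.float64(0.698), np.float64(0.041)), (np.float64(0.699), np.float64(0.013)), (np.float64(0.694), np.float64(0.002)), (np.float64(0.686), np.float64(0.001))]
368 [(np.float64(0.714), np.float64(0.109)), (np.float64(0.707), np.float64(0.11)), (np.float64(0.699), np.float64(0.11)), (np.float64(0.699), np.float64(0.087)), (np.float64(0.699), np.float64(0.064)), (np.float64(0.7), np.float64(0.036)), (np.float64(0.701), np.float64(0.007)), (np.float64(0.695), np.float64(-0.001)), (np.float64(0.686), np.float64(0.001))]
376 [(np.float64(0.714), np.float64(0.11)), (np.float64(0.707), np.float64(0.11)), (np.float64(0.7), np.float64(0.107)), (np.float64(0.7), np.float64(0.086)), (np.float64(0.699), np.float64(0.064)), (np.float64(0.7), np.f
[... 1255 characters left out ...]
, np.float64(0.11)), (np.float64(0.707), np.float64(0.11)), (np.float64(0.706), np.float64(0.093)), (np.float64(0.706), np.float64(0.068)), (np.float64(0.706), np.float64(0.045)), (np.float64(0.707), np.float64(0.016)), (np.float64(0.703), np.float64(0.001)), (np.float64(0.695), np.float64(0.0)), (np.float64(0.686), np.float64(0.003))]
416 [(np.float64(0.715), np.float64(0.111)), (np.float64(0.708), np.float64(0.108)), (np.float64(0.707), np.float64(0.091)), (np.float64(0.708), np.float64(0.064)), (np.float64(0.708), np.float64(0.04)), (np.float64(0.709), np.float64(0.011)), (np.float64(0.704), np.float64(-0.001)), (np.float64(0.696), np.float64(-0.0)), (np.float64(0.687), np.float64(-0.0))]
```

Front right is firm (87 N, no sinking), so I'll press the others more lightly. Next is front left, passing over the balance at height.

```bash
python3 -m pendant '[{"claw":0,"dx":0,"dy":0,"dz":45,"twist":0},{"claw":0,"dx":0,"dy":0,"dz":90,"twist":0},{"claw":0,"dx":-3,"dy":40,"dz":90,"twist":0},{"claw":0,"dx":-6,"dy":85,"dz":90,"twist":0},{"claw":0,"dx":-9,"dy":130,"dz":90,"twist":0},{"claw":0,"dx":-12,"dy":161,"dz":85,"twist":0},{"claw":0,"dx":-12,"dy":161,"dz":40,"twist":0},{"claw":0,"dx":-12,"dy":161,"dz":15,"twist":0}]'
python3 -m pendant '[{"claw":0,"dx":0,"dy":0,"dz":-4,"twist":0},{"claw":0,"dx":0,"dy":0,"dz":-7,"twist":0},{"claw":0,"dx":0,"dy":0,"dz":-9,"twist":0},{"claw":0,"dx":0,"dy":0,"dz":-11,"twist":0},{"claw":0,"dx":0,"dy":0,"dz":-11,"twist":0}]'
```

```text
clock: 4.9
tool_pos: [0.4581, 0.0779, 0.0498]
eef_rot: [0.999, 0.04, 0.001, -0.0]
contact_force: [-0.4, -0.7, -0.5]
opening: 0.003
finger_force: 0.0
clock: 5.4
tool_pos: [0.4574, 0.0759, 0.0442]
eef_rot: [0.999, 0.038, 0.001, -0.0]
contact_force: [-7.0, 1.2, 37.1]
opening: 0.01
finger_force: 18.7
```

Front left is firm too. Rear left next.

```bash
python3 -m pendant '[{"claw":0,"dx":0,"dy":0,"dz":45,"twist":0},{"claw":0,"dx":40,"dy":3,"dz":60,"twist":0},{"claw":0,"dx":85,"dy":6,"dz":60,"twist":0},{"claw":0,"dx":130,"dy":9,"dz":60,"twist":0},{"claw":0,"dx":160,"dy":11,"dz":50,"twist":0},{"claw":0,"dx":160,"dy":11,"dz":20,"twist":0},{"claw":0,"dx":160,"dy":11,"dz":12,"twist":0}]'
python3 -m pendant '[{"claw":0,"dx":0,"dy":0,"dz":-4,"twist":0},{"claw":0,"dx":0,"dy":0,"dz":-7,"twist":0},{"claw":0,"dx":0,"dy":0,"dz":-9,"twist":0},{"claw":0,"dx":0,"dy":0,"dz":-11,"twist":0},{"claw":0,"dx":0,"dy":0,"dz":-11,"twist":0}]'
```

```text
clock: 6.1
tool_pos: [0.6174, 0.0861, 0.0511]
eef_rot: [0.999, 0.037, -0.001, 0.0]
contact_force: [-1.5, -0.3, -0.0]
opening: 0.003
finger_force: 0.0
clock: 6.6
tool_pos: [0.6182, 0.0868, 0.0443]
eef_rot: [0.999, 0.038, 0.001, 0.0]
contact_force: [-5.8, -0.9, 18.7]
opening: 0.004
finger_force: 9.5
```

Rear left is firm as well, so it should be rear right. Press there to confirm.

```bash
python3 -m pendant '[{"claw":0,"dx":0,"dy":0,"dz":45,"twist":0},{"claw":0,"dx":0,"dy":0,"dz":90,"twist":0},{"claw":0,"dx":3,"dy":-40,"dz":90,"twist":0},{"claw":0,"dx":6,"dy":-85,"dz":90,"twist":0},{"claw":0,"dx":9,"dy":-130,"dz":90,"twist":0},{"claw":0,"dx":11,"dy":-162,"dz":85,"twist":0},{"claw":0,"dx":11,"dy":-162,"dz":40,"twist":0},{"claw":0,"dx":11,"dy":-162,"dz":13,"twist":0}]'
python3 -m pendant '[{"claw":0,"dx":0,"dy":0,"dz":-4,"twist":0},{"claw":0,"dx":0,"dy":0,"dz":-8,"twist":0},{"claw":0,"dx":0,"dy":0,"dz":-11,"twist":0},{"claw":0,"dx":0,"dy":0,"dz":-14,"twist":0},{"claw":0,"dx":0,"dy":0,"dz":-14,"twist":0}]'
```

```text
clock: 7.4
tool_pos: [0.6285, -0.0774, 0.0533]
eef_rot: [0.999, 0.036, 0.0, 0.0]
contact_force: [-1.3, 0.6, -0.8]
opening: 0.006
finger_force: 0.0
clock: 7.9
tool_pos: [0.631, -0.0755, 0.0417]
eef_rot: [0.999, 0.038, 0.002, 0.001]
contact_force: [-0.5, -0.1, 5.9]
opening: 0.004
finger_force: 3.1
```

It gives: z 41.7 mm at 6 N. Push a little deeper so the sink clears the 2.5 mm threshold.

```bash
python3 -m pendant '[{"claw":0,"dx":0,"dy":0,"dz":-2,"twist":0},{"claw":0,"dx":0,"dy":0,"dz":-4,"twist":0},{"claw":0,"dx":0,"dy":0,"dz":-4,"twist":0},{"claw":0,"dx":0,"dy":0,"dz":-4,"twist":0}]'
```

```text
clock: 8.3
tool_pos: [0.6315, -0.0758, 0.0398]
eef_rot: [0.999, 0.038, 0.003, 0.001]
contact_force: [-3.4, -0.0, 17.1]
opening: 0.007
finger_force: 8.9
```

It sank to 39.8 mm, so rear right is the soft corner. Next, its lever.

```bash
python3 -m pendant '[{"claw":0,"dx":0,"dy":0,"dz":40,"twist":0},{"claw":0,"dx":2,"dy":-30,"dz":55,"twist":0},{"claw":0,"dx":5,"dy":-79,"dz":55,"twist":0},{"claw":0,"dx":5,"dy":-79,"dz":45,"twist":0},{"claw":0,"dx":5,"dy":-79,"dz":25,"twist":0},{"claw":0,"dx":5,"dy":-79,"dz":25,"twist":0}]'
python3 - <<'E'
from h import *
p,d=eyes.snapshot("side");cv2.imwrite("pics/s2.png",cv2.resize(p[210:400,300:540],(758,600)))
E
```

```text
clock: 8.9
tool_pos: [0.6324, -0.1541, 0.0592]
eef_rot: [0.999, 0.038, -0.002, -0.0]
contact_force: [-0.5, 0.1, 0.4]
opening: 0.005
finger_force: 0.0
```

View pics/s2.png

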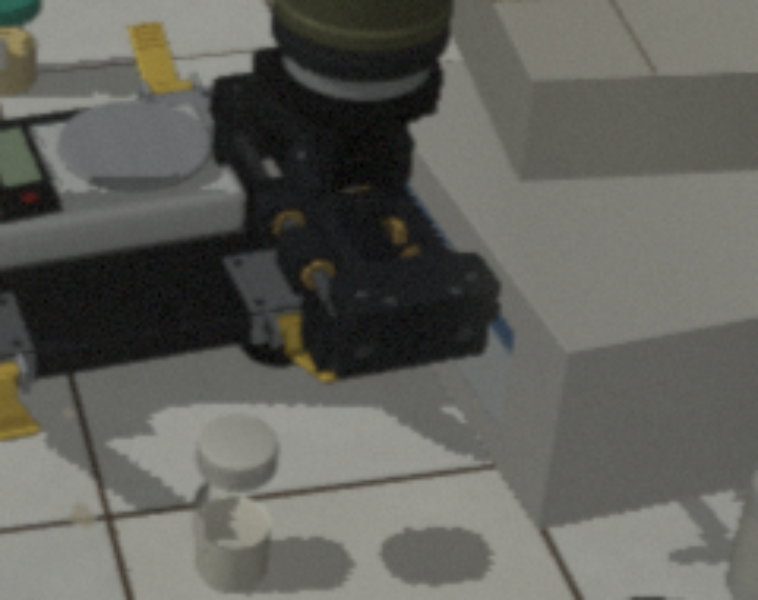

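The fingers are above the rear right lever, whose end shows at crop (325,377). The gripper clears the box and the jar. Press down.

```bash
python3 -m pendant '[{"claw":0,"dx":1,"dy":0,"dz":-8,"twist":0},{"claw":0,"dx":2,"dy":0,"dz":-13,"twist":0},{"claw":0,"dx":2,"dy":0,"dz":-18,"twist":0},{"claw":0,"dx":2,"dy":0,"dz":-23,"twist":0},{"claw":0,"dx":2,"dy":0,"dz":-28,"twist":0},{"claw":0,"dx":2,"dy":0,"dz":-32,"twist":0},{"claw":0,"dx":2,"dy":0,"dz":-34,"twist":0},{"claw":0,"dx":2,"dy":0,"dz":-34,"twist":0}]'
```

```text
clock: 9.75
tool_pos: [0.6366, -0.1547, 0.0288]
eef_rot: [0.999, 0.038, 0.0, 0.001]
contact_force: [-3.3, -0.1, 12.6]
opening: 0.003
finger_force: 6.6
```

```bash
python3 -m pendant '[{"claw":0,"dx":0,"dy":0,"dz":-2,"twist":0},{"claw":0,"dx":0,"dy":0,"dz":-2,"twist":0},{"claw":0,"dx":0,"dy":0,"dz":-2,"twist":0}]'
python3 -m pendant '[{"claw":0,"dx":0,"dy":0,"dz":30,"twist":0},{"claw":0,"dx":0,"dy":0,"dz":60,"twist":0},{"claw":0,"dx":-2,"dy":30,"dz":60,"twist":0},{"claw":0,"dx":-6,"dy":78,"dz":60,"twist":0},{"claw":0,"dx":-6,"dy":78,"dz":40,"twist":0},{"claw":0,"dx":-6,"dy":78,"dz":29,"twist":0},{"claw":0,"dx":-6,"dy":78,"dz":29,"twist":0}]'
python3 - <<'E'
from h import *
p,d=eyes.snapshot("side");cv2.imwrite("pics/s3.png",cv2.resize(p[210:400,230:470],(758,600)))
E
```

```text
clock: 10.05
tool_pos: [0.6367, -0.1547, 0.0282]
eef_rot: [0.999, 0.038, 0.001, 0.001]
contact_force: [-5.5, 0.8, 22.7]
opening: 0.004
finger_force: 11.2
clock: 10.75
tool_pos: [0.6286, -0.0772, 0.052]
eef_rot: [0.999, 0.037, -0.002, 0.001]
contact_force: [0.1, 0.7, 0.2]
opening: 0.004
finger_force: 0.0
```

View pics/s3.png

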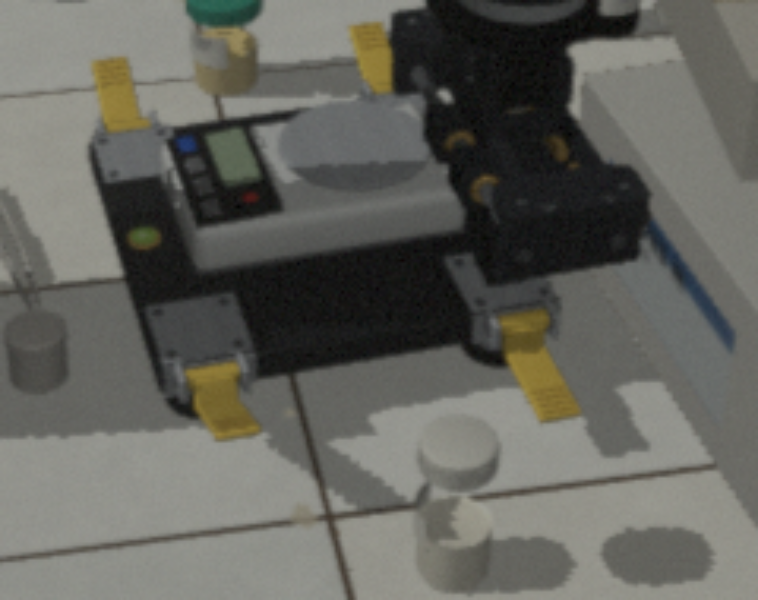

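The rear right lever is flat, with its end now at crop (560,408). The other three are still up and nothing round the slab has moved. Now the final lean.

```bash
python3 -m pendant '[{"claw":0,"dx":0,"dy":0,"dz":-5,"twist":0},{"claw":0,"dx":0,"dy":0,"dz":-8,"twist":0},{"claw":0,"dx":0,"dy":0,"dz":-9.5,"twist":0},{"claw":0,"dx":0,"dy":0,"dz":-9.5,"twist":0},{"claw":0,"dx":0,"dy":0,"dz":-9.5,"twist":0},{"claw":0,"dx":0,"dy":0,"dz":-9.5,"twist":0},{"claw":0,"dx":0,"dy":0,"dz":-9.5,"twist":0}]'
```

```text
clock: 11.5
tool_pos: [0.6303, -0.0766, 0.0445]
eef_rot: [0.999, 0.038, 0.0, 0.0]
contact_force: [-0.5, -2.0, 2.1]
opening: 0.004
finger_force: 0.9
```

```bash
python3 -m pendant '[{"claw":0,"dx":0,"dy":0,"dz":-1,"twist":0},{"claw":0,"dx":0,"dy":0,"dz":-1.5,"twist":0},{"claw":0,"dx":0,"dy":0,"dz":-1.5,"twist":0},{"claw":0,"dx":0,"dy":0,"dz":-1.5,"twist":0},{"claw":0,"dx":0,"dy":0,"dz":-1.5,"twist":0},{"claw":0,"dx":0,"dy":0,"dz":-1.5,"twist":0},{"claw":0,"dx":0,"dy":0,"dz":-1.5,"twist":0}]'
```

```text
clock: 12.2
tool_pos: [0.6303, -0.0765, 0.0443]
eef_rot: [0.999, 0.038, 0.0, 0.0]
contact_force: [-3.0, -1.0, 12.4]
opening: 0.005
finger_force: 6.0
```

```bash
python3 -m pendant '[{"claw":0,"dx":0,"dy":0,"dz":0,"twist":0},{"claw":0,"dx":0,"dy":0,"dz":-0.3,"twist":0},{"claw":0,"dx":0,"dy":0,"dz":-0.3,"twist":0},{"claw":0,"dx":0,"dy":0,"dz":-0.3,"twist":0}]'; python3 -c "
from plant import r
print(r.finish_job())"
```

```text
clock: 12.6
tool_pos: [0.6303, -0.0765, 0.0443]
eef_rot: [0.999, 0.038, 0.0, 0.0]
contact_force: [-3.7, -0.5, 13.1]
opening: 0.007
finger_force: 6.9
the job is handed in; nothing more can be done
None
```

The rear right corner was the soft one: I pressed its lever flat, left the other three standing, and handed the job in at 12.6 s leaning on that corner with about 13 N while it held at 44 mm; no verdict came back.

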